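# Complete and close up a row of drive modules

### The job

The row of modules in the mounting channel is one short and has come apart. Lift the slim spare module, the twin of the loose one in the channel, out of the spares bin, stand it in the channel at the open end of the row with its terminal step facing the same way as its twin's, and close up the row so that both modules stand flush against one another and against the fixed end unit. Set it down gently without dropping it or ramming the row, and leave everything else in the bin and on the bench where it is.

Things in the scene. Friction and masses are not known exactly. Their poses are not given: they have to be found in the camera images.
- slim_module: The slim spare module, upright in the bin: grey plastic stepped block 100 mm long (x), 46 mm wide (y), 66 mm high; tall part at the back (66 mm high, x -15 to +50 mm), low terminal step in front (34 mm high, x -50 to -15 mm). Origin: centre of underside; x from step to back, y across, z up. About 0.35 kg.
- slim_front (a point): Centre of the terminal-step end face of slim_module (50 mm from its origin along its -x, 17 mm up).
- row_module: The loose module already in the channel, off the fixed end unit: twin of slim_module, 100 mm long (x), 46 mm wide (y), 66 mm high; tall part at the back (66 mm high, x -15 to +50 mm), low terminal step in front (34 mm high, x -50 to -15 mm). Origin: centre of underside; x from step to back, y across, z up. About 0.35 kg. It slides along the channel.
- channel: Fixed aluminium mounting channel: shallow tray 118 mm across (x), 300 mm long (y), floor top at z = 5 mm. Lips 5 mm thick along both long sides, tops at z = 13 mm, 108 mm apart inside; open at its -y end. Origin: centre of underside; y runs along it towards the fixed end unit. Modules stand in it with their x and y along the channel's, terminal step to -x.
- end_face (a point): Foot of the face of the channel's fixed end unit against which the row closes, midway between the lips: channel y = +85 mm, z = 5 mm. The end unit is a grey block 100 mm (x) by 60 mm (y), from channel y = +85 to +145 mm, its top 95 mm above the channel's underside.
- bin: The spares bin, fixed: open dark steel box 280 mm (x) by 300 mm (y), 60 mm high, walls and floor 5 mm thick. Origin: centre of its underside.
- wide_module: A wider spare in the bin, not wanted: the same stepped grey shape, 100 mm long, 66 mm high, but 64 mm wide. Origin: centre of the underside.
- heatsink: Finned aluminium heat sink lying in the bin, 90 x 60 x 44 mm high. Origin: centre of the underside.
- capacitor: Can capacitor standing in the bin, diameter 56 mm, 66 mm high with its terminals. Origin: centre of the underside.
- spray_can: Loose spray can standing on the bench between bin and channel, diameter 54 mm, 160 mm high. Origin: centre of the underside.
- screwdriver: Loose screwdriver lying on the bench between bin and channel, 200 mm long along its x, about 30 mm thick.

How it is judged:
By the outcome, as a careful person would: the job done as asked, in the order asked, and still so for the second after the job is handed in, with the robot touching nothing.
It also fails if it takes over 59 s, if anything falls off the work surface, if the arm or the gripper's body presses on something with over 40 N, if the wrist force passes 120 N, or if a joint passes its speed limit or range.

### The arm

A 6-joint arm with a two-finger parallel gripper is mounted at the origin on the work surface. World frame = base frame: x ahead of the robot, y to its left, z up, the work surface at z = 0. Lengths are in mm, angles in rad, forces in N, time in s.
With the tool pointing down it reaches from about 275 to 1000 mm from the base axis. Payload 8.4 kg.
Tool frame: the origin (TCP) lies on the centre line of the jaws, within the pads' length; the fingertips stand 17 mm ahead of it and the grasp point (between the pads) lies 2 mm behind it (r.tcp_to_tips is the z of the fingertips in the tool frame, in mm); z points along the fingers, y is the direction in which the jaws open and shut (so a half turn about z gives the same grasp; the last joint's range is limited). The gripper opens to 85 mm and grips with 20 to 120 N. Pads are 22 mm wide; open, the fingers measure 114 mm over their backs; the gripper's body (76 mm by 85 mm) begins 54 mm behind the grasp point. The pads swing forward as they close: fully open they stand 13 mm farther back than shut.
Start: joints at [1.226, 0.353, 1.633, -0, 1.155, -0.002], TCP at [210.077, 588.639, 248.281] pointing down, gripper open.
Joint ranges: [-2.63, 2.63], [-0.92, 2.1], [0.06, 2.66], [-1.3, 4.44], [0, 2.69], [-3.02, 3.02]. Speed limits (rad/s): [2.22, 2.22, 2.79, 3.14, 3.14, 3.14].

### API

Orientations are given as [roll, pitch, yaw] about the fixed x, y, z axes, in that order (R = Rz(yaw) Ry(pitch) Rx(roll)).
In Python, from rig import r, cams, job gives the robot as it stands.
- The arm moves only by the tool drive_tool, never from a script. Its argument "deltas" is a list of rows, each a list of 4 numbers: the shift along the tool's x, y, z in cm, then the turn about the tool's z in rad. In form: [[x, y, z, roll], ...]. A call has 1 to 12 rows; each row shifts and turns the commanded pose from where the row before left it, along the tool's axes as they then stand; what a row does not reach is not made up. A row lasts 1/12 s, in which the tool goes at most 41.7 mm and 7.16 degrees, less where a joint would pass 70% of its speed; a pose out of reach is approached as far as the arm can. A call with a gripper value outside its range is refused whole. "jaw" is the closure, from 0 (fully open) to 1 (shut), set as the call begins (left out, the last holds). The fingers move at their own pace and stop on an object; "force" is the grip in N (left out, the last holds). Time passes only in rows, so rows that do not move let the fingers close. It gives the time, the measured TCP pose, the force and the opening at its end, in the units of the state.
- r.sense(): the state, without advancing time (a new reading comes with each control period).
- cams.grab_frame(name): name is "side" or "top" or "wrist"; returns (picture, depth): 400x640x3 uint8, red, green, blue; 400x640 float32, mm along the optical axis (not along the pixel's ray), 0 where there is no reading.
- cams.camera_params(name): a dict with "fx", "fy", "cx", "cy" (pixels), "R" (3x3) and "t" (3): a world point X has camera coordinates R X + t. Camera axes: x right, y down, z forward; pixel columns grow to the right and rows downward; lengths in mm; the calibration is good to about 2 mm. A picture is of the moment at which its call begins: read the wrist's pose just before it. camera_params takes no time and is no camera call; for the wrist camera it gives the pose at the moment of the call.
- job.sign_off(): hands the job in, once; it reports no verdict.
The state is a dict: "clock": time; "qpos": joint angles; "qvel": joint speeds; "joint_efforts": joint torques, N m; "eef_pos": TCP position; "tcp_rot": TCP orientation; "contact_force": force on the tool from outside, world axes, zero at the start; "wrist_torque": the same for the moment, N m; "opening": opening from 0.0 (shut) to 1.0 (fully open).
Only numpy, scipy, OpenCV 4.12 (cv2) and the standard library are available. Lean on these libraries where they do the work, as an engineer would, in place of code of your own. Each camera call takes 0.05 s, during which the arm holds its last target. There are 200 camera calls.

## Working session

There is one attempt and no reset: what is moved stays moved. The work goes in short steps, Python scripts to look and compute and a tool call to move; the robot and the scene stay as the last step left them, time stands still between calls to the robot, and variables do not carry over. Pictures are saved under pics/ and viewed, about 8 in all and at most 12, crops included, and the job is handed in when it is done.

Besides the shell and the picture viewer there is one more tool, called after ">>>" as name(argument=value, ...) on one line, values as JSON. drive_tool: Moves the arm, as the interface text tells. Its arguments: {"type":"object","properties":{"deltas":{"type":"array"},"jaw":{"type":"number"},"force":{"type":"number"}},"required":["deltas"]}

```bash
mkdir -p pics; cat > h.py <<'E'
import numpy as np, cv2
from rig import r,cams,job
def snap(n,f):
    p=cams.camera_params(n); im,d=cams.grab_frame(n)
    cv2.imwrite(f'pics/{f}.png',im[:,:,::-1]); np.savez(f'pics/{f}.npz',d=d,**{k:np.array(v) for k,v in p.items()})
def load(f): return np.load(f'pics/{f}.npz')
def cloud(f):
    z=load(f); d=z['d']; v,u=np.mgrid[:400,:640]
    P=np.stack([(u-z['cx'])/z['fx']*d,(v-z['cy'])/z['fy']*d,d],-1)
    W=(P-z['t'])@z['R']; W[d==0]=np.nan; return W
E
python3 - <<'E'
from h import *
snap('top','top1'); snap('side','side1')
s=r.sense(); print(s)
E
```

```text
{'clock': 0.1, 'qpos': array([ 1.22560465e+00,  3.53614365e-01,  1.63407268e+00, -1.30199645e-05,
        1.15522018e+00, -2.37724726e-03]), 'qvel': array([-0.0002394 , -0.00103261, -0.00094132,  0.00031841,  0.00020183,
       -0.00060712]), 'joint_efforts': array([ 8.81279029e-04, -6.06364703e+01, -3.42825973e+01,  2.29129228e-04,
        4.06912324e-03, -2.06117687e-05]), 'eef_pos': array([209.93439984, 588.23911731, 247.60906637]), 'tcp_rot': array([-3.14027806e+00,  8.77974918e-06,  2.79878350e+00]), 'contact_force': array([-0.09734303,  0.14513303,  0.15242565]), 'wrist_torque': array([-0.04704842,  0.04641488, -0.03415876]), 'opening': 1.0015605282951656}
```

View pics/top1.png

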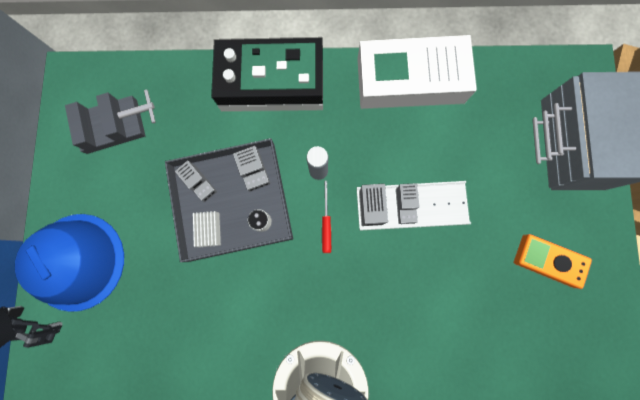

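View pics/side1.png

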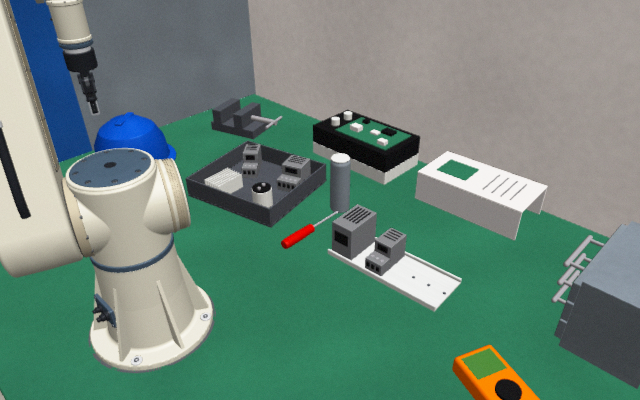

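The top view shows the bin centred near px (228,200), with the slim module at (195,180), the wide one at (250,168), the capacitor at (259,220) and the heat sink at (206,229). The channel is near (415,205), with the end unit at (374,204) and the row module at (409,203). The can is at (317,162) and the screwdriver at (327,220).

```bash
python3 - <<'E'
from h import *
W=cloud('top1')
def rect(name,c0,c1,r0,r1,zlo,zhi):
    S=W[r0:r1,c0:c1].reshape(-1,3); S=S[(S[:,2]>zlo)&(S[:,2]<zhi)]
    if len(S)<5: print(name,len(S));return
    b=cv2.minAreaRect(S[:,:2].astype(np.float32)); print(name,len(S),'c',np.round(b[0]),'sz',np.round(b[1]),'ang',round(b[2],1),'z',np.round(np.median(S[:,2]),1))
rect('slim tall',174,216,158,203,60,85); rect('slim step',174,216,158,203,30,45)
rect('wide tall',230,272,145,192,60,85); rect('wide step',230,272,145,192,30,45)
rect('cap',245,273,207,233,50,85); rect('heat',190,222,208,250,35,60)
rect('row tall',396,422,180,226,58,85); rect('row step',396,422,180,226,30,48)
rect('end',355,392,180,228,85,110)
rect('chan',350,475,178,232,3,20); rect('binrim',160,300,135,265,50,63)
rect('can',300,333,140,180,140,180); rect('screwd',318,336,180,255,8,50)
im=cv2.imread('pics/top1.png'); cv2.imwrite('pics/crop1.png',cv2.resize(im[130:270,160:480],None,fx=2.5,fy=2.5,interpolation=cv2.INTER_CUBIC))
E
```

```text
slim tall 437 c [571. 364.] sz [97. 46.] ang 41.3 z 71.0
slim step 319 c [552. 355.] sz [119. 111.] ang 10.8 z 38.7
wide tall 591 c [617. 181.] sz [ 90. 105.] ang 22.3 z 71.2
wide step 372 c [587. 196.] sz [119.  85.] ang 14.5 z 39.2
cap 353 c [441. 162.] sz [54. 53.] ang 0.2 z 66.3
heat 640 c [417. 310.] sz [90. 62.] ang 4.8 z 46.7
row tall 467 c [ 503. -233.] sz [66. 46.] ang 3.1 z 71.6
row step 278 c [ 485. -233.] sz [102.  45.] ang 3.5 z 39.4
end 928 c [ 480. -139.] sz [100.  60.] ang 3.8 z 95.5
chan 2856 c [ 489. -256.] sz [149. 346.] ang 0.0 z 6.1
binrim 1212 c [496. 251.] sz [281. 301.] ang 12.4 z 58.7
can 378 c [585.   6.] sz [52. 49.] ang 0.1 z 159.8
screwd 401 c [456. -17.] sz [200.  22.] ang 0.2 z 22.9
```

View pics/crop1.png

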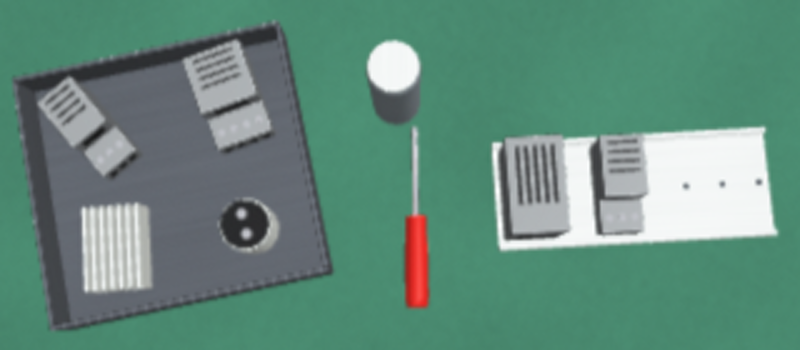

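```bash
python3 - <<'E'
from h import *
W=cloud('top1')
def comp(name,u,v,zlo,zhi):
    m=((W[...,2]>zlo)&(W[...,2]<zhi)).astype(np.uint8); m[:]=cv2.erode(m,np.ones((2,2),np.uint8)) if 0 else m
    n,l=cv2.connectedComponents(m,connectivity=4); k=l[v,u]; S=W[l==k] if k else np.zeros((0,3))
    if len(S)<5: print(name,'none');return
    b=cv2.minAreaRect(S[:,:2].astype(np.float32)); print(name,len(S),'c',np.round(b[0],1),'sz',np.round(b[1],1),'ang',round(b[2],1),'corners',np.round(cv2.boxPoints(b)).tolist())
comp('slim tall',188,174,66,80); comp('slim step',204,190,35,45)
comp('wide tall',247,160,66,80); comp('wide step',256,181,35,45)
comp('row tall',409,196,66,85); comp('row step',408,216,34,48);comp('end',374,204,85,110)
comp('chan',450,210,2,16); 
b=cv2.minAreaRect
m=(W[130:270,155:300]); S=m[(m[...,2]>54)&(m[...,2]<62)]; print('rim',np.round(cv2.boxPoints(b(S[:,:2].astype(np.float32)))).tolist())
E
```

```text
slim tall 414 c [560.1 354. ] sz [67.4 45.9] ang 40.8 corners [[520.0, 349.0], [550.0, 315.0], [601.0, 359.0], [571.0, 393.0]]
slim step 223 c [523.  321.3] sz [37.2 46.5] ang 41.9 corners [[494.0, 326.0], [525.0, 292.0], [552.0, 316.0], [521.0, 351.0]]
wide tall 565 c [598.3 194.4] sz [66.5 63.9] ang 20.1 corners [[556.0, 213.0], [578.0, 153.0], [640.0, 176.0], [618.0, 236.0]]
wide step 306 c [553.  177.3] sz [36.5 63.8] ang 20.6 corners [[525.0, 201.0], [547.0, 141.0], [581.0, 154.0], [559.0, 214.0]]
row tall 447 c [ 503.  -232.8] sz [65.7 46.4] ang 3.1 corners [[469.0, -211.0], [471.0, -258.0], [537.0, -254.0], [535.0, -208.0]]
row step 245 c [ 460.2 -234.8] sz [48.1 46.8] ang 0.4 corners [[436.0, -212.0], [436.0, -258.0], [484.0, -258.0], [484.0, -211.0]]
end 928 c [ 479.8 -139.5] sz [100.3  60.3] ang 3.8 corners [[428.0, -113.0], [432.0, -173.0], [532.0, -166.0], [528.0, -106.0]]
chan 2811 c [ 487.9 -254.2] sz [130.5 314.3] ang 3.2 corners [[414.0, -101.0], [431.0, -415.0], [562.0, -407.0], [544.0, -94.0]]
rim [[327.0, 368.0], [392.0, 74.0], [666.0, 134.0], [601.0, 428.0]]
```

The slim module's tall-part centre is at about (560,354) with yaw 0.716. The channel yaw is about 0.058. I'll move above the slim module.

>>> drive_tool(deltas=[[-3.4,-0.9,0,0],[-3.4,-0.9,0,0],[-3.4,-0.9,0,0],[-3.4,-0.9,0,0],[-3.4,-0.9,0,0],[-3.4,-0.9,0,0],[-3.4,-0.9,0,0],[-3.4,-0.9,0,0],[-3.4,-0.9,0,0],[-3.4,-0.9,0,0],[-3.4,-0.9,0,0],[-3.4,-0.9,0,0]], jaw=0.2, force=40)

```text
clock: 1.1
eef_pos: [559.1, 348.4, 247.9]
tcp_rot: [-3.141, -0.0, 2.799]
contact_force: [-0.0, -0.1, 0.6]
opening: 0.801
```

>>> drive_tool(deltas=[[0,0,0,0.12],[0,0,0,0.12],[0,0,0,0.12],[0,0,0,0.12],[0,0,0,0.12],[0,0,0,0.12],[0,0,0,0.12],[0,0,0,0.12],[0,0,0,0.12]])

```text
clock: 1.85
eef_pos: [557.8, 349.6, 247.8]
tcp_rot: [-3.141, 0.0, 1.713]
contact_force: [0.0, 0.0, 1.0]
opening: 0.8
```

>>> drive_tool(deltas=[[0,0,0,0.12],[0,0,0,0.12],[0,0,0,0.12],[0,0,0,0.12],[0,0,0,0.12],[0,0,0,0.12],[0,0,0,0.12],[0,0,0,0.12],[0,0,0,0.04],[0,0,0,0],[0,0,0,0]])

```text
clock: 2.77
eef_pos: [557.9, 349.7, 247.9]
tcp_rot: [-3.142, 0.001, 0.721]
contact_force: [0.2, 1.0, 0.1]
opening: 0.798
```

```bash
python3 - <<'E'
from h import *
s=r.sense(); print(s['eef_pos'],s['tcp_rot'],s['qpos'],s['opening'],s['clock'])
snap('wrist','w1')
E
```

```text
[557.875878   349.68025784 247.9134869 ] [-3.14150404e+00  6.38053484e-04  7.20644226e-01] [ 5.57627108e-01  4.05167592e-01  1.55667934e+00 -1.74299434e-05
  1.18038970e+00  1.40778588e+00] 0.7979287300294086 2.7667
```

View pics/w1.png

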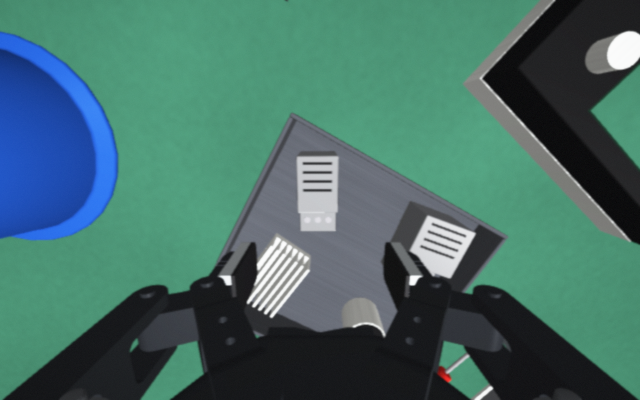

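The wrist view shows the slim module upright at px (318,190) with its step at (318,220). The axis is aligned with the tool x and lies midway between the fingers (238,272) and (400,272). I'll refine the position with depth.

```bash
python3 - <<'E'
from h import *
W=cloud('w1')
for n,u,v,a,b in [('tall',318,195,64,80),('step',318,221,33,46)]:
    m=((W[...,2]>a)&(W[...,2]<b)).astype(np.uint8); l=cv2.connectedComponents(m,connectivity=4)[1]
    print(n,W[v,u]); S=W[(l==l[v,u])&(m>0)]
    if len(S): bb=cv2.minAreaRect(S[:,:2].astype(np.float32)); print(len(S),bb,np.median(S[:,2]))
E
```

```text
tall [551.26359914 348.41261174  71.56453721]
2349 ((559.6372680664062, 356.603271484375), (64.78632354736328, 46.0362548828125), 40.93710708618164) 71.10019439668959
step [519.53453553 320.93181117  39.90913034]
634 ((518.34033203125, 320.6368713378906), (24.084259033203125, 44.968772888183594), 41.35009002685547) 39.04146248827232
```

>>> drive_tool(deltas=[[-0.1,-0.26,2,0.005],[0,0,2.5,0],[0,0,2.5,0],[0,0,2.5,0],[0,0,2.5,0],[0,0,2,0],[0,0,2,0],[0,0,1.5,0],[0,0,1.0,0],[0,0,1.0,0],[0,0,0.9,0],[0,0,0,0]])

```text
clock: 3.82
eef_pos: [554.9, 350.7, 42.8]
tcp_rot: [-3.141, 0.002, 0.714]
contact_force: [-0.9, 0.2, 0.2]
opening: 0.799
```

>>> drive_tool(deltas=[[0,0,0,0],[0,0,0,0],[0,0,0,0],[0,0,0,0],[0,0,0,0],[0,0,0,0],[0,0,0,0],[0,0,0,0]], jaw=1, force=40)

```text
clock: 4.48
eef_pos: [556.1, 351.4, 45.2]
tcp_rot: [3.141, -0.001, 0.714]
contact_force: [-1.4, 0.0, 6.3]
opening: 0.532
```

>>> drive_tool(deltas=[[0,0,-0.3,0],[0,0,-0.7,0],[0,0,-1.5,0],[0,0,-2,0],[0,0,-2.5,0],[0,0,-2.5,0],[0,0,-2.5,0],[0,0,-2.5,0],[0,0,-2.5,0],[0,0,-2.5,0],[0,0,-1.5,0],[0,0,-0.5,0]])

```text
clock: 5.48
eef_pos: [556.3, 351.5, 262.4]
tcp_rot: [3.141, -0.004, 0.714]
contact_force: [-0.0, 0.2, -4.7]
opening: 0.533
```

>>> drive_tool(deltas=[[0,0,0,0.05],[0,0,0,0.1],[0,0,0,0.11],[0,0,0,0.11],[0,0,0,0.11],[0,0,0,0.1],[0,0,0,0.076],[-0.1,0.8,0,0],[-0.3,1.6,0,0],[-0.4,2.6,0,0],[-0.4,3,0,0],[-0.4,3,0,0]])

```text
clock: 6.48
eef_pos: [544.8, 237.9, 258.5]
tcp_rot: [3.141, 0.001, 0.062]
contact_force: [0.5, -0.0, -4.6]
opening: 0.534
```

>>> drive_tool(deltas=[[-0.4,3,0,0],[-0.4,3,0,0],[-0.4,3,0,0],[-0.4,3,0,0],[-0.4,3,0,0],[-0.4,3,0,0],[-0.4,3,0,0],[-0.4,3,0,0],[-0.4,3,0,0],[-0.4,3,0,0],[-0.4,3,0,0],[-0.4,3,0,0]])

```text
clock: 7.48
eef_pos: [516.9, -124.0, 258.9]
tcp_rot: [3.141, 0.001, 0.06]
contact_force: [-0.4, 0.2, -4.0]
opening: 0.533
```

>>> drive_tool(deltas=[[-0.4,3,0,0],[-0.4,3,0,0],[-0.4,3,0,0],[-0.4,3,0,0],[-0.3,2.5,0,0],[-0.1,1.5,0,0],[0,0.8,0,0],[0,0,0,0],[0,0,0,0],[0,0,0,0]])

```text
clock: 8.32
eef_pos: [508.3, -289.5, 259.1]
tcp_rot: [-3.141, 0.0, 0.059]
contact_force: [-0.1, 0.1, -4.7]
opening: 0.533
```

```bash
python3 - <<'E'
from h import *
s=r.sense(); print(s['eef_pos'],s['tcp_rot'],s['qpos'],s['opening'],s['clock'],s['contact_force'])
snap('wrist','w2'); snap('side','s2')
W=cloud('w2')
# module in jaws
m=((W[...,2]>200)&(W[...,2]<300)); print(m.sum())
Z=W[...,2]
for n,a,b in [('chanrow',64,80),('end',85,105)]:
    mm=((Z>a)&(Z<b)).astype(np.uint8); k,l,st,ce=cv2.connectedComponentsWithStats(mm,connectivity=4)
    for i in range(1,k):
        if st[i,4]>150:
            S=W[l==i]; bb=cv2.minAreaRect(S[:,:2].astype(np.float32)); print(n,st[i],np.round(bb[0],1),np.round(bb[1],1),round(bb[2],1))
E
```

```text
[ 508.3437024  -289.52514046  259.10291642] [-3.14077605e+00  4.62927907e-04  5.89188023e-02] [-5.20529181e-01  2.81433652e-01  1.70930533e+00  4.70552083e-04
  1.15168822e+00  9.91156864e-01] 0.5332685039228269 8.3167 [-0.11737308  0.08473921 -4.74251905]
22360
chanrow [ 46  75  35  53 636] [585.1  -8.2] [52.8 25.3] 1.9
chanrow [628  78  12  31 225] [ 630.2 -619.6] [30.9  5.2] 1.6
chanrow [603 116  37  72 999] [ 567.  -619.6] [78.6 16.6] 10.8
chanrow [ 250  161   42   55 1395] [ 502.3 -231.1] [64.3 46.2] 2.8
chanrow [173 162  51  84 493] [ 488.4 -163.4] [108.2  40. ] 27.4
end [ 606   19   34  107 1431] [ 642.5 -579.6] [93.5 28.9] 17.1
end [ 22  71  41  57 982] [585.7  -7.3] [53.3 27.1] 3.6
end [621 134  19  57 558] [ 556.9 -619.2] [60.6 15.9] 16.1
end [ 149  164   69   88 5046] [ 478.5 -138.2] [99.9 60.6] 3.5
```

View pics/w2.png

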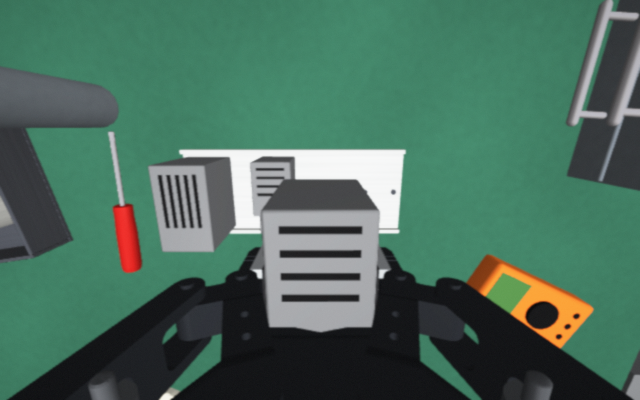

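The wrist view shows the held module upright in the jaws at (320,255). The twin is behind it at (272,185), the end unit at (190,205) and the channel's open end at (400,190). I'll measure the held offset.

```bash
python3 - <<'E'
from h import *
W=cloud('w2'); Z=W[...,2]
m=((Z>276)&(Z<295)).astype(np.uint8); l=cv2.connectedComponents(m,connectivity=4)[1]; print(W[255,320],W[265,320])
S=W[(l==l[272,320])&(m>0)]; print(len(S),cv2.minAreaRect(S[:,:2].astype(np.float32)),np.percentile(S[:,2],[5,50,95]))
E
```

```text
[ 527.48865119 -287.24792247  286.35108252] [ 522.07218039 -287.5661622   284.29080715]
15836 ((518.2374877929688, -286.5060119628906), (68.33611297607422, 71.58777618408203), 44.79152297973633) [282.09371876 285.09117769 290.37655549]
```

```bash
python3 - <<'E'
from h import *
W=cloud('w2')
for v in list(range(200,218,2))+list(range(312,336,3)): print(v,np.round(np.nanmean(W[v,300:340],axis=0),1))
v=250; print([ (u,np.round(W[v,u,1:],0).tolist()) for u in list(range(258,274,2))+list(range(368,386,2))])
E
```

```text
200 [ 545.5 -285.9  270.5]
202 [ 545.5 -286.   273.8]
204 [ 545.5 -286.   276.9]
206 [ 545.5 -286.   279.8]
208 [ 545.5 -286.   282.6]
210 [ 545.2 -286.   284.3]
212 [ 544.5 -286.   284.7]
214 [ 543.9 -286.1  285.1]
216 [ 543.1 -286.1  285.1]
312 [ 500.6 -288.6  285. ]
315 [ 499.  -288.7  284.9]
318 [ 497.6 -288.8  285. ]
321 [ 495.9 -288.8  284.8]
324 [ 494.6 -288.8  285. ]
327 [ 493.2 -289.1  285.1]
330 [ 506.  -288.4  302.1]
333 [ 517.8 -287.7  317.3]
[(258, [-256.0, 256.0]), (260, [-259.0, 264.0]), (262, [-260.0, 264.0]), (264, [-265.0, 285.0]), (266, [-266.0, 285.0]), (268, [-267.0, 285.0]), (270, [-267.0, 285.0]), (272, [-268.0, 285.0]), (368, [-306.0, 286.0]), (370, [-307.0, 285.0]), (372, [-307.0, 286.0]), (374, [-308.0, 285.0]), (376, [-309.0, 285.0]), (378, [-315.0, 263.0]), (380, [-317.0, 263.0]), (382, [-320.0, 255.0]), (384, [-321.0, 254.0])]
```

>>> drive_tool(deltas=[[-0.2,0.5,0.5,0],[-0.3,0.8,1,0],[-0.28,0.7,2,0],[0,0,2.5,0],[0,0,2.5,0],[0,0,2.5,0],[0,0,2.5,0],[0,0,2,0],[0,0,1.5,0],[0,0,0.7,0],[0,0,0,0],[0,0,0,0]])

```text
clock: 9.42
eef_pos: [501.8, -311.3, 82.1]
tcp_rot: [-3.141, 0.0, 0.058]
contact_force: [0.4, 0.2, -3.9]
opening: 0.535
```

```bash
python3 - <<'E'
from h import *
W=cloud('w2')
for u in (340,390):
  for a,b in ((146,158),(224,238)): print(u,[(v,*np.round(W[v,u]).astype(int).tolist()) for v in range(a,b)])
s=r.sense(); print(s['eef_pos'],s['tcp_rot'],s['opening'],s['contact_force'])
snap('side','s3'); im=cv2.imread('pics/s3.png'); cv2.imwrite('pics/s3c.png',cv2.resize(im[160:330,300:500],None,fx=3,fy=3,interpolation=cv2.INTER_CUBIC))
E
```

```text
340 [(146, 552, -313, 0), (147, 551, -313, 1), (148, 549, -313, 1), (149, 548, -313, 1), (150, 548, -312, 13), (151, 546, -312, 14), (152, 545, -312, 14), (153, 544, -313, 13), (154, 542, -313, 5), (155, 540, -313, 4), (156, 539, -313, 5), (157, 538, -313, 6)]
340 [(224, 540, -294, 284), (225, 540, -294, 285), (226, 539, -294, 285), (227, 539, -294, 286), (228, 539, -294, 286), (229, 538, -294, 285), (230, 538, -294, 286), (231, 537, -294, 285), (232, 537, -294, 286), (233, 537, -294, 285), (234, 536, -295, 285), (235, 536, -294, 285), (236, 535, -295, 285), (237, 535, -295, 285)]
390 [(146, 556, -381, 0), (147, 555, -381, 3), (148, 553, -381, 1), (149, 552, -381, 1), (150, 551, -379, 12), (151, 550, -379, 12), (152, 549, -379, 13), (153, 548, -379, 12), (154, 546, -381, 5), (155, 544, -381, 5), (156, 543, -381, 6), (157, 542, -381, 6)]
390 [(224, 445, -394, 5), (225, 444, -394, 5), (226, 442, -394, 5), (227, 440, -395, 4), (228, 439, -394, 6), (229, 439, -393, 10), (230, 439, -393, 13), (231, 437, -393, 13), (232, 436, -393, 13), (233, 429, -397, -1), (234, 428, -397, 1), (235, 426, -398, 0), (236, 425, -398, 1), (237, 423, -398, 0)]
[ 501.83096296 -311.32034154   82.09077515] [-3.14136663e+00  4.52518860e-04  5.78459434e-02] 0.5347440555487928 [ 0.40210428  0.2207709  -3.91372904]
```

View pics/s3c.png

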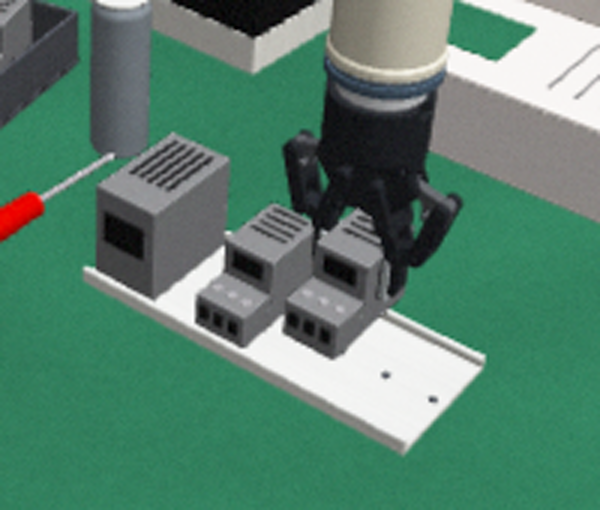

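The side view shows the held module over the channel between the lips, its step facing the same way as the twin's and a gap to it. I'll lower it gently.

>>> drive_tool(deltas=[[0,0,0.5,0],[0,0,0.8,0],[0,0,0.8,0],[0,0,0.6,0],[0,0,0.4,0],[0,0,0.2,0],[0,0,0.1,0],[0,0,0.1,0],[0,0,0,0],[0,0,0,0]])

```text
clock: 10.3
eef_pos: [502.1, -311.2, 47.5]
tcp_rot: [3.141, -0.0, 0.058]
contact_force: [0.8, -0.6, -3.8]
opening: 0.538
```

>>> drive_tool(deltas=[[0,0,0.04,0],[0,0,0.04,0],[0,0,0.04,0],[0,0,0.03,0],[0,0,0,0],[0,0,0,0]])

```text
clock: 10.8
eef_pos: [501.9, -311.1, 45.8]
tcp_rot: [-3.142, 0.0, 0.058]
contact_force: [-0.0, 0.6, -4.5]
opening: 0.533
```

>>> drive_tool(deltas=[[0,0,0.03,0],[0,0,0.03,0],[0,0,0.03,0],[0,0,0,0],[0,0,0,0]])

```text
clock: 11.22
eef_pos: [501.9, -311.2, 45.2]
tcp_rot: [3.142, -0.0, 0.058]
contact_force: [-1.7, 0.9, 1.0]
opening: 0.537
```

>>> drive_tool(deltas=[[0,0,0.02,0],[0,0,0,0],[0,0,0,0],[0,0,0,0],[0,0,0,0]], jaw=0.3)

```text
clock: 11.63
eef_pos: [502.1, -311.2, 44.7]
tcp_rot: [3.141, -0.0, 0.058]
contact_force: [-0.2, -1.0, -0.8]
opening: 0.701
```

>>> drive_tool(deltas=[[0,0,-0.3,0],[0,0,-1,0],[0,0,-2,0],[0,0,-2.5,0],[0,0,-2.5,0],[0,0,-1.5,0],[0,0,-0.2,0]])

```text
clock: 12.22
eef_pos: [503.7, -312.2, 148.8]
tcp_rot: [3.138, -0.005, 0.058]
contact_force: [0.8, -0.7, 0.3]
opening: 0.698
```

>>> drive_tool(deltas=[[-0.3,1.5,0,0],[-0.4,2.5,0,0],[-0.3,2,0,0],[0,0,0,-0.1],[0,0,0,-0.12],[0,0,0,-0.12],[0,0,0,-0.12],[0,0,0,-0.12],[0,0,0,-0.12],[0,0,0,-0.12],[0,0,0,-0.12],[0,0,0,-0.12]])

```text
clock: 13.22
eef_pos: [494.6, -372.0, 143.4]
tcp_rot: [-3.14, -0.0, 1.124]
contact_force: [-0.4, 0.3, -0.4]
opening: 0.698
```

>>> drive_tool(deltas=[[0,0,0,-0.12],[0,0,0,-0.12],[0,0,0,-0.12],[0,0,0,-0.12],[0,0,0,-0.031],[0,0,0,0],[0,0,0,0]])

```text
clock: 13.8
eef_pos: [494.8, -371.9, 143.8]
tcp_rot: [-3.14, -0.001, 1.627]
contact_force: [-0.8, 0.5, 0.4]
opening: 0.698
```

```bash
python3 - <<'E'
from h import *
s=r.sense(); print(s['eef_pos'],s['tcp_rot'],s['qpos'],s['opening'],s['clock'])
p=cams.camera_params('wrist'); print('cam',-p['R'].T@p['t'])
snap('wrist','w4')
W=cloud('w4'); Z=W[...,2]
for n,a,b in [('mods',66,80),('step',34,45),('end',88,105)]:
    mm=((Z>a)&(Z<b)).astype(np.uint8); k,l,st,ce=cv2.connectedComponentsWithStats(mm,connectivity=4)
    for i in range(1,k):
        if st[i,4]>300:
            S=W[l==i]; bb=cv2.minAreaRect(S[:,:2].astype(np.float32)); print(n,st[i],np.round(bb[0],1),np.round(bb[1],1),round(bb[2],1))
E
```

```text
[ 494.82557007 -371.89460484  143.77486605] [-3.14049359e+00 -7.81001461e-04  1.62694361e+00] [-6.46866182e-01  4.56999921e-01  1.73246581e+00 -1.40713565e-04
  9.53470331e-01 -7.02932361e-01] 0.6977992434555546 13.8
cam [ 490.54485919 -303.01905107  269.56144102]
mods [ 293    0  104   52 5258] [ 502.3 -240. ] [65.8 28.3] 3.3
mods [ 296  104   95   67 6145] [ 506.8 -309.6] [65.7 45.4] 3.3
step [ 249    0  135   63 2996] [ 484.1 -235. ] [98.9 40.4] 3.1
step [ 256  107   42   58 2267] [ 455.8 -312.3] [32.4 45.4] 3.1
step [624 216  16  54 437] [ 781.7 -387.4] [ 4.2 47.8] 3.3
step [ 149  347   65   53 1511] [ 358.5 -570.8] [88.4 32.7] 55.7
```

View pics/w4.png

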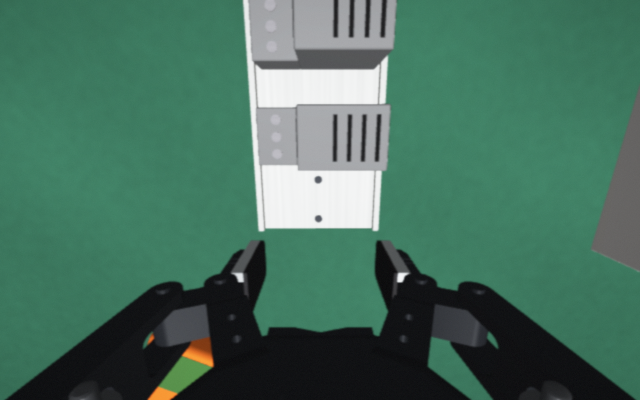

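The wrist view shows the slim module standing square in the channel at (345,137), with the twin beyond it at (345,25). Both steps face left, and the fingers are centred behind the open end. Next I'll lower the fingers and push the row closed slowly.

>>> drive_tool(deltas=[[0,0,1,0],[0,0,1.7,0],[0,0,2,0],[0,0,2,0],[0,0,1.7,0],[0,0,1.2,0],[0,0,0.8,0],[0,0,0.6,0],[0,0,0.2,0],[0,0,0,0],[0,0,0,0]])

```text
clock: 14.77
eef_pos: [495.8, -371.9, 33.3]
tcp_rot: [3.141, 0.001, 1.629]
contact_force: [-0.9, -0.4, 0.8]
opening: 0.7
```

>>> drive_tool(deltas=[[0.3,0,0,0],[0.5,0,0,0],[0.5,0,0,0],[0.3,0,0,0],[0.2,0,0,0],[0.2,0,0,0],[0.2,0,0,0],[0.2,0,0,0],[0.2,0,0,0],[0.2,0,0,0],[0.2,0,0,0],[0.2,0,0,0]])

```text
clock: 15.77
eef_pos: [493.8, -339.9, 32.9]
tcp_rot: [3.141, 0.001, 1.629]
contact_force: [-0.2, -2.9, -0.5]
opening: 0.7
```

>>> drive_tool(deltas=[[0.2,0,0,0],[0.2,0,0,0],[0.2,0,0,0],[0.2,0,0,0],[0.2,0,0,0],[0.2,0,0,0],[0.2,0,0,0],[0.2,0,0,0],[0.2,0,0,0],[0.15,0,0,0],[0.15,0,0,0],[0.15,0,0,0]])

```text
clock: 16.77
eef_pos: [492.2, -317.0, 32.7]
tcp_rot: [-3.142, 0.0, 1.629]
contact_force: [0.5, -3.1, 1.0]
opening: 0.701
```

>>> drive_tool(deltas=[[0.1,0,0,0],[0.1,0,0,0],[0.1,0,0,0],[0.1,0,0,0],[0.1,0,0,0],[0.1,0,0,0],[0.1,0,0,0],[0.1,0,0,0],[0.1,0,0,0],[0.1,0,0,0],[0.1,0,0,0],[0.1,0,0,0]])

```text
clock: 17.77
eef_pos: [491.5, -305.2, 32.7]
tcp_rot: [3.142, 0.0, 1.629]
contact_force: [-0.1, -4.1, 0.6]
opening: 0.697
```

>>> drive_tool(deltas=[[0.2,0,0,0],[0.2,0,0,0],[0.2,0,0,0],[0.2,0,0,0],[0.2,0,0,0],[0.2,0,0,0],[0.2,0,0,0],[0.15,0,0,0],[0.1,0,0,0],[0.1,0,0,0]])

```text
clock: 18.6
eef_pos: [490.6, -287.6, 32.7]
tcp_rot: [3.142, 0.0, 1.629]
contact_force: [-0.1, -4.8, 1.5]
opening: 0.698
```

Row contact is made and both modules are sliding. About 15 mm remains, so I'll slow down.

>>> drive_tool(deltas=[[0.1,0,0,0],[0.1,0,0,0],[0.1,0,0,0],[0.1,0,0,0],[0.1,0,0,0],[0.1,0,0,0],[0.1,0,0,0],[0.1,0,0,0],[0.1,0,0,0],[0.1,0,0,0]])

```text
clock: 19.43
eef_pos: [489.9, -277.7, 32.7]
tcp_rot: [-3.142, 0.0, 1.629]
contact_force: [0.2, -4.7, 2.0]
opening: 0.697
```

>>> drive_tool(deltas=[[0.05,0,0,0],[0.05,0,0,0],[0.05,0,0,0],[0.05,0,0,0],[0.05,0,0,0],[0,0,0,0]])

```text
clock: 19.93
eef_pos: [489.8, -275.2, 32.7]
tcp_rot: [3.142, -0.0, 1.629]
contact_force: [0.5, -4.5, 1.5]
opening: 0.699
```

>>> drive_tool(deltas=[[0.05,0,0,0],[0.05,0,0,0],[0.05,0,0,0],[0.05,0,0,0],[0,0,0,0]])

```text
clock: 20.35
eef_pos: [489.8, -273.7, 32.7]
tcp_rot: [3.141, 0.001, 1.629]
contact_force: [-0.1, -7.3, 1.0]
opening: 0.699
```

>>> drive_tool(deltas=[[0.04,0,0,0],[0.04,0,0,0],[0.04,0,0,0],[0,0,0,0]])

```text
clock: 20.68
eef_pos: [489.8, -273.5, 32.8]
tcp_rot: [3.141, 0.002, 1.629]
contact_force: [-2.3, -14.4, -1.4]
opening: 0.7
```

>>> drive_tool(deltas=[[0.04,0,0,0],[0.04,0,0,0],[0.04,0,0,0],[0,0,0,0]])

```text
clock: 21.02
eef_pos: [489.8, -273.4, 32.9]
tcp_rot: [3.14, 0.004, 1.629]
contact_force: [-2.2, -21.2, -3.7]
opening: 0.702
```

The motion has stopped and the force rose to 21 N, so the row is closed. I'll back off and look.

>>> drive_tool(deltas=[[-0.1,0,0,0],[-0.2,0,0,0],[-0.5,0,0,0],[-1,0,0,0],[-1,0,0,0],[-1,0,-0.5,0],[0,0,-2.5,0],[0,0,-3,0],[0,0,-3,0],[0,0,-3,0],[0,0,-1,0],[0,0,0,0]])

```text
clock: 22.02
eef_pos: [493.3, -310.4, 165.9]
tcp_rot: [3.137, 0.003, 1.628]
contact_force: [0.4, -0.0, -0.2]
opening: 0.7
```

```bash
python3 - <<'E'
from h import *
s=r.sense(); print(s['eef_pos'],s['contact_force'],s['clock'])
snap('wrist','w5'); W=cloud('w5'); Z=W[...,2]
for n,a,b in [('mods',66,80),('step',34,45),('end',88,105)]:
    mm=((Z>a)&(Z<b)).astype(np.uint8); k,l,st,ce=cv2.connectedComponentsWithStats(mm,connectivity=4)
    for i in range(1,k):
        if st[i,4]>300:
            S=W[l==i]; bb=cv2.minAreaRect(S[:,:2].astype(np.float32)); print(n,st[i],np.round(bb[0],1),np.round(bb[1],1),round(bb[2],1))
snap('top','t5'); im=cv2.imread('pics/t5.png')[130:270,160:480]; w=cv2.imread('pics/w5.png')
cv2.imwrite('pics/fin.png',np.vstack([cv2.resize(im,(640,280),interpolation=cv2.INTER_CUBIC),w[:300]]))
E
```

```text
[ 493.32722995 -310.36788638  165.94727058] [ 0.3803992  -0.02422949 -0.2353557 ] 22.0167
mods [  240    10   147   143 12648] [ 484.1 -213.6] [99.6 95.5] 3.9
mods [ 611  246   29   90 1164] [ 780.9 -369.3] [ 5.  84.1] 3.0
step [ 253   35   44  116 4285] [ 450.3 -218.1] [33.4 92.3] 4.1
step [ 581  118   59  193 2177] [ 778.3 -314.8] [  4.6 194.2] 2.7
step [155 366  47  34 804] [ 332.4 -541. ] [67.1 29. ] 42.1
end [233   0 160   7 849] [ 480.6 -167.2] [98.6  1.9] 3.4
```

View pics/fin.png

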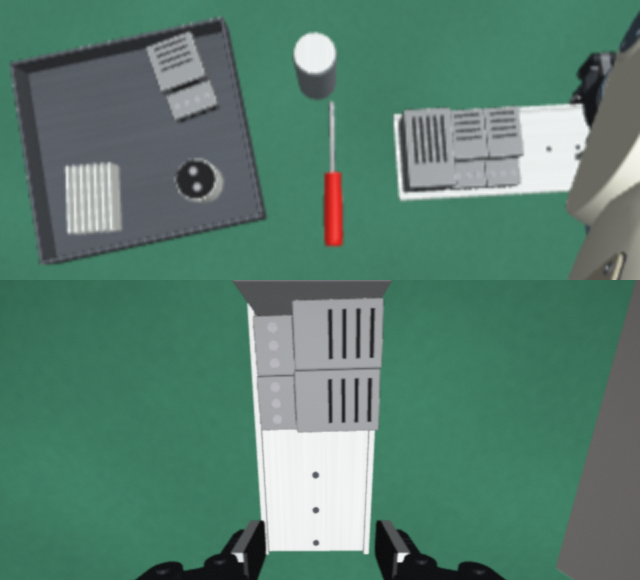

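```bash
python3 - <<'E'
from h import *
W=cloud('w5')
for u in (262,310,365): print(u,[(v,*np.round(W[v,u,1:]).astype(int).tolist()) for v in list(range(12,42,2))])
for v in (50,120): 
  print(v,[(u,*np.round(W[v,u,::2]).astype(int).tolist()) for u in list(range(252,260))+list(range(376,386))])
E
```

```text
262 [(12, -169, 75), (14, -169, 73), (16, -170, 71), (18, -170, 66), (20, -170, 62), (22, -170, 58), (24, -170, 55), (26, -170, 50), (28, -170, 45), (30, -170, 39), (32, -170, 35), (34, -170, 31), (36, -174, 39), (38, -175, 39), (40, -177, 39)]
310 [(12, -167, 77), (14, -167, 72), (16, -167, 69), (18, -167, 66), (20, -170, 70), (22, -172, 71), (24, -173, 71), (26, -174, 72), (28, -175, 71), (30, -177, 71), (32, -178, 73), (34, -179, 71), (36, -180, 71), (38, -181, 71), (40, -183, 73)]
365 [(12, -165, 77), (14, -165, 74), (16, -165, 69), (18, -167, 71), (20, -168, 71), (22, -170, 72), (24, -171, 71), (26, -172, 72), (28, -173, 72), (30, -174, 71), (32, -176, 72), (34, -176, 70), (36, -178, 72), (38, -179, 70), (40, -181, 71)]
50 [(252, 424, 13), (253, 425, 13), (254, 432, 39), (255, 433, 39), (256, 434, 39), (257, 434, 39), (258, 435, 40), (259, 436, 40), (376, 526, 72), (377, 527, 72), (378, 528, 70), (379, 529, 72), (380, 529, 72), (381, 530, 72), (382, 531, 72), (383, 545, 1), (384, 547, 0), (385, 547, 0)]
120 [(252, 421, 1), (253, 422, 1), (254, 426, 12), (255, 427, 13), (256, 428, 13), (257, 429, 13), (258, 430, 13), (259, 436, 40), (376, 532, 71), (377, 533, 70), (378, 534, 70), (379, 534, 71), (380, 550, 0), (381, 551, 0), (382, 552, 0), (383, 553, 2), (384, 554, -1), (385, 555, 0)]
```

The overview looks closed and the bin contents are undisturbed. The depth profile, though, shows the twin about 2–3 mm off the end face at its step end and about 0–1 mm off at its back, so it is slightly skewed. I'll push again with the step-side finger leading.

>>> drive_tool(deltas=[[0,-0.4,1,0.03],[0,0,2,0.02],[0,0,2.5,0],[0,0,2.5,0],[0,0,2,0],[0,0,1.5,0],[0,0,1,0],[0,0,0.6,0],[0,0,0.2,0],[0,0,0,0],[0,0,0,0]])

```text
clock: 23.03
eef_pos: [488.1, -309.3, 30.2]
tcp_rot: [3.141, 0.0, 1.579]
contact_force: [-0.1, -0.7, -0.5]
opening: 0.701
```

>>> drive_tool(deltas=[[0.4,0,0,0],[0.6,0,0,0],[0.6,0,0,0],[0.5,0,0,0],[0.4,0,0,0],[0.2,0,0,0],[0.1,0,0,0],[0.1,0,0,0],[0.1,0,0,0],[0.1,0,0,0],[0.1,0,0,0],[0,0,0,0]])

```text
clock: 24.03
eef_pos: [487.4, -277.0, 29.6]
tcp_rot: [-3.141, -0.0, 1.579]
contact_force: [0.0, 0.0, -0.7]
opening: 0.701
```

>>> drive_tool(deltas=[[0.05,0,0,0],[0.05,0,0,0],[0.05,0,0,0],[0.05,0,0,0],[0,0,0,0]])

```text
clock: 24.45
eef_pos: [487.4, -275.2, 29.7]
tcp_rot: [-3.142, 0.0, 1.579]
contact_force: [-1.0, -2.0, -0.4]
opening: 0.701
```

>>> drive_tool(deltas=[[0.05,0,0,0],[0.05,0,0,0],[0,0,0,0]])

```text
clock: 24.7
eef_pos: [487.4, -274.1, 29.7]
tcp_rot: [-3.141, 0.0, 1.579]
contact_force: [-1.4, -2.5, -0.3]
opening: 0.701
```

>>> drive_tool(deltas=[[0.04,0,0,0],[0.04,0,0,0],[0,0,0,0]])

```text
clock: 24.95
eef_pos: [487.4, -273.1, 29.7]
tcp_rot: [-3.141, -0.0, 1.579]
contact_force: [-2.4, -2.8, 0.0]
opening: 0.699
```

Low force and it is still moving, so the skew is being taken out.

>>> drive_tool(deltas=[[0.04,0,0,0],[0.04,0,0,0],[0,0,0,0]])

```text
clock: 25.2
eef_pos: [487.5, -272.9, 29.7]
tcp_rot: [3.141, 0.001, 1.579]
contact_force: [-2.6, -5.9, -1.9]
opening: 0.701
```

>>> drive_tool(deltas=[[0.04,0,0,0],[0.04,0,0,0],[0,0,0,0]])

```text
clock: 25.45
eef_pos: [487.6, -272.8, 29.7]
tcp_rot: [3.141, 0.002, 1.58]
contact_force: [-4.0, -10.2, -1.7]
opening: 0.699
```

>>> drive_tool(deltas=[[0.03,0,0,0],[0,0,0,0],[-0.1,0,0,0],[-0.2,0,0,0],[-0.5,0,0,0],[-1,0,0,0],[-1.2,0,0,0],[0,0,-2,0],[0,0,-3,0],[0,0,-3,0],[0,0,-1.5,0],[0,0,0,0]])

```text
clock: 26.45
eef_pos: [489.9, -303.6, 128.6]
tcp_rot: [3.136, 0.003, 1.578]
contact_force: [0.8, -1.3, 1.1]
opening: 0.698
```

```bash
cat > chk.py <<'E'
from h import *
import sys
f=sys.argv[1]; snap('wrist',f); W=cloud(f); s=r.sense(); print(s['eef_pos'],s['clock'])
for u in (262,275,290,310,335,365): print(u,[(v,*np.round(W[v,u],0).astype(int).tolist()) for v in range(0,50) if v%1==0 and 55<W[v,u,2]<75 or (u<292 and 28<W[v,u,2]<42)][:16][::1])
w=cv2.imread(f'pics/{f}.png'); cv2.imwrite(f'pics/{f}c.png',cv2.resize(w[0:170,230:410],None,fx=3.5,fy=3.5,interpolation=cv2.INTER_CUBIC))
E
python3 chk.py w6
```

```text
[ 488.91621189 -302.92519694  126.61470016] 26.5
262 [(5, 456, -168, 73), (6, 456, -169, 72), (7, 456, -169, 72), (8, 455, -169, 69), (9, 455, -169, 69), (10, 455, -169, 66), (11, 455, -169, 66), (12, 454, -169, 63), (13, 454, -168, 61), (14, 453, -169, 60), (15, 453, -169, 60), (16, 453, -169, 58), (17, 453, -169, 56), (18, 452, -169, 55), (26, 449, -169, 40), (27, 449, -169, 39)]
275 [(3, 464, -168, 75), (4, 464, -169, 75), (5, 463, -168, 73), (6, 463, -168, 71), (7, 463, -168, 70), (8, 463, -168, 69), (9, 462, -169, 68), (10, 462, -168, 66), (11, 462, -168, 63), (12, 462, -169, 63), (13, 462, -169, 63), (14, 461, -168, 59), (15, 461, -168, 57), (16, 461, -168, 56), (17, 461, -169, 55), (25, 459, -169, 42)]
290 [(3, 472, -168, 74), (4, 472, -168, 73), (5, 472, -168, 72), (6, 471, -168, 70), (7, 472, -169, 71), (8, 471, -169, 70), (9, 472, -170, 73), (10, 472, -171, 73), (11, 471, -171, 71), (12, 471, -171, 71), (13, 471, -172, 71), (14, 471, -172, 71), (15, 471, -173, 71), (16, 471, -173, 71), (17, 472, -174, 72), (18, 471, -174, 71)]
310 [(1, 483, -167, 75), (2, 483, -167, 74), (3
[... 246 characters left out ...]
, 483, -172, 71), (16, 483, -174, 72)]
335 [(0, 497, -166, 75), (1, 497, -167, 74), (2, 497, -166, 71), (3, 497, -167, 71), (4, 497, -167, 72), (5, 497, -168, 72), (6, 497, -168, 70), (7, 497, -168, 70), (8, 497, -169, 70), (9, 497, -169, 71), (10, 497, -170, 72), (11, 497, -170, 71), (12, 497, -171, 71), (13, 497, -171, 71), (14, 497, -172, 71), (15, 497, -173, 71)]
365 [(0, 514, -165, 72), (1, 514, -166, 72), (2, 514, -166, 73), (3, 514, -167, 72), (4, 515, -167, 71), (5, 515, -167, 71), (6, 514, -168, 72), (7, 515, -168, 71), (8, 515, -169, 71), (9, 515, -169, 72), (10, 514, -170, 72), (11, 515, -170, 70), (12, 515, -171, 70), (13, 515, -171, 70), (14, 515, -172, 71), (15, 515, -173, 72)]
```

View pics/w6c.png

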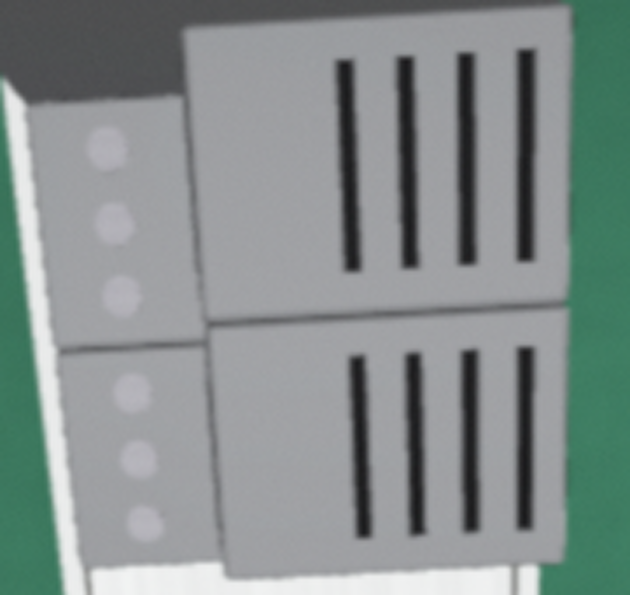

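The crop shows the end unit, twin and slim in contact, with a thin even seam at (130,345)–(560,305). I'll check numerically that the row is 92 mm long on both sides.

```bash
python3 - <<'E'
from h import *
W=cloud('w6'); n=np.array([-.058,.9983]); e=np.array([.9983,.058]); Z=W[...,2]
E=W[:60][(Z[:60]>76)&(Z[:60]<92)&(W[:60,:,0]>430)&(W[:60,:,0]<530)&(abs(W[:60,:,1]+168)<8)][:,:2]
k=np.polyfit(E@e,E@n,1); print('end slope',k[0],len(E))
for nm,a,b,xs in (('step',36,43,(440,448,456,462)),('tall',67,76,(475,490,505,518,530))):
  M=(Z>a)&(Z<b)&(W[...,1]<-166)&(W[...,1]>-285); P=W[M][:,:2]; X=P@e; Y=P@n
  for x in xs:
    x0=x*e[0]-215*.058; q=Y[abs(X-x0)<3]; ys=np.sort(q); g=np.diff(ys)
    print(nm,x,'gap to end %.1f'%(np.polyval(k,x0)-ys[-1]),'length %.1f'%(np.polyval(k,x0)-ys[0]),'max inner hole %.1f'%g.max())
E
```

```text
end slope -0.0009962662977979245 357
step 440 gap to end -0.4 length 92.0 max inner hole 0.6
step 448 gap to end -0.4 length 91.6 max inner hole 0.6
step 456 gap to end -0.6 length 92.0 max inner hole 0.6
step 462 gap to end -0.5 length 91.6 max inner hole 0.6
tall 475 gap to end -0.7 length 91.8 max inner hole 0.5
tall 490 gap to end -0.7 length 91.9 max inner hole 0.4
tall 505 gap to end -0.2 length 91.7 max inner hole 0.5
tall 518 gap to end 0.6 length 91.8 max inner hole 0.5
tall 530 gap to end 1.1 length 91.7 max inner hole 0.4
```

Length is 92 mm right across, so the row is flush and square. The gripper is clear.

```bash
python3 -c "
from h import *
print(job.sign_off())"
```

```text
the job is handed in; nothing more can be done
None
```

The slim module now stands in the channel at the open end of the row with its step facing the same way as its twin's, and the row is closed against the end unit. I handed the job in at about 26.5 s on the robot clock.

- **Placing:** I gripped the slim module by its tall part and carried it over the can. I lowered it until the force showed it resting on the floor, then pushed the row closed slowly with the side of the fingers.
- **Correction:** The first push (peak 21 N) left the row slightly skewed, with the twin about 2–3 mm off the end unit at its step end. A second push at about 10 N, with the step-side finger leading, took this out.
- **Last checks:** The row measures 91.6–92.0 mm from the end face at every point checked, against 92 mm nominal. The largest break in the depth points along the row was 0.6 mm, so I saw no gap between the modules. At the back edge two readings gave a gap to the end unit of 0.6 and 1.1 mm. I put these down to the picture's edge cutting them off, since the length there is 91.8 and 91.7 mm.
- **Everything else:** The other bin parts, the can and the screwdriver looked undisturbed in the top view taken after the first push; I did not look at them again after that. The gripper was clear of everything at hand-in.

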